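# Lock the lid of a pressure cooker

### The job

The pressure cooker on the induction hob is filled and its lid is on: lock the lid for cooking. With the fingertips, push the small lever of the slotted disc on the handle round until the disc's slot lines up with the steel locking bar, then push the bar by its thumb piece through the slot and on into the keeper at the rim until it is fully home. Only push: do not squeeze or force the parts, leave the cooker standing where it is, lift nothing, do not disturb the things round it, and come away clear at the end.

Things in the scene. Friction and masses are not known exactly. Their poses are not given: they have to be found in the camera images.
- cooker: Steel pressure cooker, lid on (218 mm across, 3.4 kg with contents), loose on an induction hob (glass 55 mm above the counter). Origin: centre of its underside; z up. The long black handle (46 mm wide) runs along its -x axis, 100 to 305 mm from the centre; the handle's flat top is 130 mm above the origin and 'high' below is counted from it. Lid dome 9 mm high, weight at the lid's centre 36 mm.
- lock_disc (a joint): Turn of the slotted disc (rad), anticlockwise from above. 0: slot along the handle, in line with the bar, lever towards the cooker's -y; pi/2: slot across, lever towards the centre (+x); pi: in line again, lever towards +y. 0 and pi serve equally. Starts at 0.75 to 2.39, range -0.25 to pi + 0.25, stays where left (friction 0.03 N m, some 1 N at the knob). Out of line it blocks the bar.
- lock_bar (a joint): Slide of the steel locking bar (m), growing towards the cooker's centre (cooker's +x). Starts at 0 to 0.004 (drawn back, nose just outside the disc); 0.075 is fully home, a hard stop with the thumb piece at the guide strap, nose through disc and keeper. Friction 1.5 N, no spring; it can only slide. Its tapered nose squares up the disc when that is within 0.15 rad of line.
- disc_axis (a point): Centre of the slotted disc's upper face, 15 mm high, 150 mm from the cooker's centre on the handle. The disc is steel, 48 mm across, and turns about the vertical; one straight slot, 13 mm wide, a little flared at its mouths, crosses it through the centre. A flat lever (upper face 19.5 mm high), square to the slot, carries an upright knob.
- disc_knob (a point): Middle of the upright black knob on the disc's lever, 38 mm from the disc's axis and 34 mm high. The knob is 13 mm across and stands from 23 to 44 mm high; it goes round with the disc.
- thumb_piece (a point): Middle of the outer face (away from the cooker's centre) of the steel thumb piece standing on the bar: 20 mm wide across the handle, 7 mm thick, from 9 to 31 mm high; the point is 20 mm high. The bar's tail (10 mm wide, 10 mm high) reaches 6 mm behind it; low rails (7 mm high, 20 mm apart) flank the bar from 196 to 292 mm from the cooker's centre.
- bar_nose (a point): Foremost end of the locking bar, on its middle line, 6 mm high. The bar is 10 mm wide and 8 mm tall (2 to 10 mm high).
- keeper (a point): Middle of the opening of the keeper, an upright steel bracket 15 mm high on the pot's rim, 112 mm from the cooker's centre, which the bar's nose enters last. A like bracket (guide strap, 15 mm high, 21 mm wide) spans the bar 186 to 194 mm from the centre, between disc and thumb piece.
- hob: Portable induction hob under the cooker, black glass top, 300 x 290 x 55 mm, stands fast. Origin: centre of its underside.
- salt_shaker: Bystander: salt shaker, 44 mm across, 90 mm tall, origin under its centre.
- cinnamon_jar: Bystander: spice jar with dark lid, 40 mm across, 105 mm tall, origin under its centre.
- timer: Bystander: round kitchen timer, 58 mm across, 40 mm tall, origin under its centre.
- tea_tin: Bystander: square canister with wooden lid, 58 mm wide, 75 mm tall, origin under its centre.
- scoop: Bystander: steel coffee scoop, 148 mm long, 26 mm tall, origin under its centre.
- brew_pod_0: Bystander: white brew pod, 51 mm across, 43 mm tall, origin under its centre.
- brew_pod_1: Bystander: white brew pod, 51 mm across, 43 mm tall, origin under its centre.

How it is judged:
By the outcome, as a careful person would: the job done as asked, in the order asked, and still so for the second after the job is handed in, with the robot touching nothing.
It also fails if it takes over 42 s, if anything falls off the work surface, if the arm or the gripper's body presses on something with over 40 N, if the wrist force passes 120 N, or if a joint passes its speed limit or range.

### The arm

A 7-joint arm with a two-finger parallel gripper is mounted at the origin on a cart in front of the work surface, level with it; the furniture and walls round the work are solid. World frame = base frame: x ahead of the robot, y to its left, z up, the work surface at z = 0. Lengths are in m, angles in degrees, forces in N, time in s.
With the tool pointing down it reaches from about 0.425 to 0.875 m from the base axis. Payload 4.7 kg.
Tool frame: the origin (TCP) lies midway between the tips of the shut fingers; the grasp point (between the pads) lies 19 mm behind it; z points along the fingers, y is the line along which they close (so a half turn about z gives the same grasp; the last joint's range is limited). The gripper opens to 87 mm and grips with 3 to 60 N. Pads are 19 mm wide; open, the fingers measure 117 mm over their backs; the gripper's body (75 mm by 190 mm) begins 51 mm behind the grasp point.
Start: joints at [70.365, 18.392, -4.016, 83.108, 1.295, 78.541, -3.26], TCP at [0.227, -0.609, 0.223] pointing down, gripper open.
Joint ranges: [-163.93, 163.93], [-17.29, 119.83], [-79.2, 71.16], [3.27, 140.29], [-89.18, 269.18], [5.43, 117.66], [-154.24, 154.24]. Speed limits (degrees/s): [147.25, 147.25, 180, 180, 180, 180, 180].

### API

Orientations are given as [roll, pitch, yaw] about the fixed x, y, z axes, in that order (R = Rz(yaw) Ry(pitch) Rx(roll)).
In Python, from cell import env gives the robot as it stands.
- The arm moves only by the tool step_arm, never from a script. Its argument "moves" is a list of rows, each an object with "dp": the shift along the tool's x, y, z in mm, a list of three; "dr": the turn, a rotation vector about the tool's x, y, z in rad, a list of three; "fingers": the closure, from 0 (fully open) to 1 (shut). In form: [{"dp": [dx, dy, dz], "dr": [ax, ay, az], "fingers": fingers}, ...]. A call has exactly 5 rows; each row shifts and turns the commanded pose from where the row before left it, along the tool's axes as they then stand; what a row does not reach is not made up. A row lasts 1/8 s, in which the tool goes at most 62.5 mm and 10.7 degrees, less where a joint would pass 70% of its speed; a pose out of reach is approached as far as the arm can. A call with a gripper value outside its range is refused whole. The fingers move at their own pace and stop on an object; "squeeze" is the grip in N (left out, the last holds). Time passes only in rows, so rows that do not move let the fingers close, or fill a call up. It gives the time, the measured TCP pose, the force, the opening and the grip force at its end, in the units of the state.
- env.get_obs(): the state, without advancing time (a new reading comes with each control period).
- env.read_camera(name): name is "scene" or "top" or "wrist"; returns the picture (480x640x3 uint8, red, green, blue); there is no depth.
- env.camera_model(name): a dict with "fx", "fy", "cx", "cy" (pixels), "k1" (the pictures are not rectified: a ray, as slopes to the right and down, at radius r is drawn at 1 + k1 r^2 times it, then the intrinsics apply), "R" (3x3) and "t" (3): a world point X has camera coordinates R X + t. Camera axes: x right, y down, z forward; pixel columns grow to the right and rows downward; lengths in m; the calibration is good to about 2 mm. A picture is of the moment at which its call begins: read the wrist's pose just before it. camera_model takes no time and is no camera call; for the wrist camera it gives the pose at the moment of the call.
- env.sign_off(): hands the job in; it is judged then, once.
The state is a dict: "time_s": time; "qpos": joint angles; "joint_velocities": joint speeds; "effort": joint torques, N m; "tool_pos": TCP position; "tool_rot": TCP orientation; "force": force on the tool from outside, world axes, zero at the start; "wrist_torque": the same for the moment, N m; "grip_width": finger opening in m; "grasp_force": force on a finger pad.
Only numpy, scipy, OpenCV 4.12 (cv2) and the standard library are available. Lean on these libraries where they do the work, as an engineer would, in place of code of your own. Each camera call takes 0.05 s, during which the arm holds its last target. There are 200 camera calls.

## Working session

There is one attempt and no reset: what is moved stays moved. The work goes in short steps, Python scripts to look and compute and a tool call to move; the robot and the scene stay as the last step left them, time stands still between calls to the robot, and variables do not carry over. Pictures are saved under pics/ and viewed, at most 10 in all, crops included, and the job is handed in when it is done.

Besides the shell and the picture viewer there is one more tool, called after "Request:" as name([rows], argument=value, ...), one row to a line, values as JSON. step_arm: Moves the arm, as the interface text tells. Its arguments: {"type":"object","properties":{"moves":{"type":"array","items":{"type":"object","properties":{"dp":{"type":"array","items":{"type":"number"}},"dr":{"type":"array","items":{"type":"number"}},"fingers":{"type":"number"}}}},"squeeze":{"type":"number"}},"required":["moves"]}

```bash
mkdir -p pics; ls; python3 - <<'E'
from cell import env
import cv2
for n in("scene","top"):
    cv2.imwrite(f"pics/{n}0.png",env.read_camera(n)[:,:,::-1]); m=env.camera_model(n); print(n,m)
o=env.get_obs(); print(o)
E
```

```text
pics
scene {'fx': 522.1067858282465, 'fy': 522.1067858282465, 'cx': 322.69488899789496, 'cy': 231.93616922652345, 'k1': -0.05666314714293854, 'R': array([[ 0.99811889,  0.06099854,  0.00615299],
       [ 0.04294768, -0.62405312, -0.78020074],
       [-0.04375131,  0.77899736, -0.62549895]]), 't': array([-0.52271571,  0.13227633,  1.51831573])}
top {'fx': 475.00760905124446, 'fy': 475.00760905124446, 'cx': 317.2141769184652, 'cy': 240.04556612527526, 'k1': -0.12324600196571503, 'R': array([[-0.31653781, -0.94857077,  0.00416084],
       [-0.75241778,  0.24840567, -0.61005091],
       [ 0.57764288, -0.19623487, -0.7923513 ]]), 't': array([0.19762998, 0.45487215, 1.21068749])}
{'time_s': 0.1, 'qpos': array([70.36497139, 18.43498196, -4.01530759, 83.16926759,  1.29570034,
       78.54282564, -3.25955675]), 'joint_velocities': array([ 0.01053043, -0.08033736, -0.10812435, -0.0942701 , -0.04085572,
        0.07909401, -0.11624544]), 'effort': array([-3.13615074e-04, -4.92572916e+01, -4.05928642e-01, -3.13399386e+01,
       -6.40863832e-02,  3.95029667e-02,  8.27319218e-05]), 'tool_pos': array([ 0.2267928 , -0.6085972 ,  0.22155708]), 'tool_rot': array([-1.79898200e+02,  6.39702321e-03,  2.04450294e+01]), 'force': array([0.49781782, 0.2173745 , 0.02215143]), 'wrist_torque': array([-0.02062981,  0.08036944,  0.05943719]), 'grasp_force': 0.0, 'grip_width': 0.0872810905414587}
```

View pics/scene0.png

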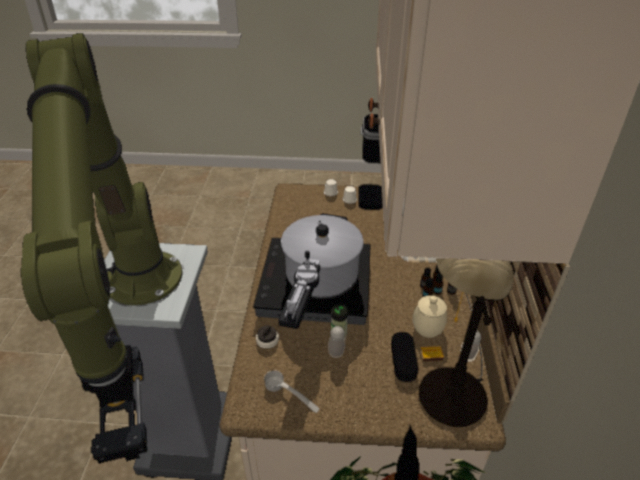

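View pics/top0.png

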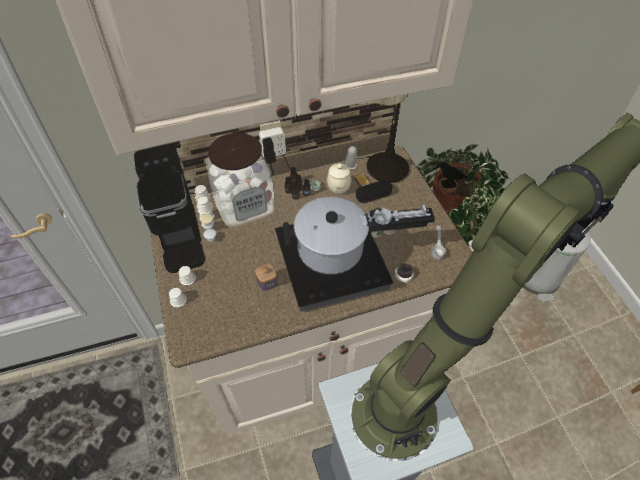

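The scene view shows the cooker at about (322,250) with its handle running towards the viewer to (292,315). The jar and shaker at (338,330) are to the right of the handle, and the timer is at (267,337). I'll zoom in on the handle.

```bash
python3 - <<'E'
import cv2,numpy as np
a=cv2.imread("pics/scene0.png")[210:340,255:375]; b=cv2.imread("pics/top0.png")[190:250,280:440]
a=cv2.resize(a,None,fx=4.6,fy=4.6,interpolation=cv2.INTER_CUBIC); cv2.imwrite("pics/sc.png",a)
b=cv2.resize(b,None,fx=5,fy=5,interpolation=cv2.INTER_CUBIC); cv2.imwrite("pics/tc.png",b)
E
```

```text
(no output)
```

View pics/sc.png

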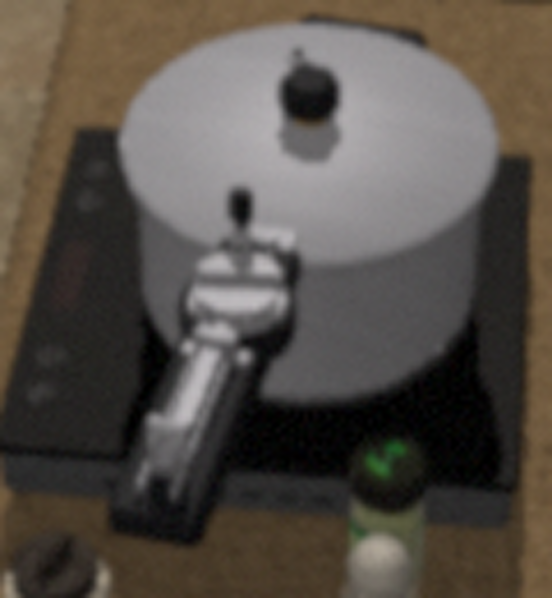

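View pics/tc.png

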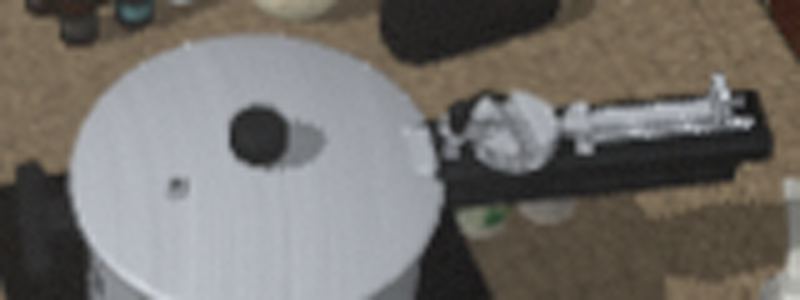

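The scene crop shows the disc at about (238,290), its slot roughly across, and the knob at (240,207). The thumb piece is at (165,435) and the lid weight at (310,93). In the top crop the disc is at (512,130), the knob at (475,112), the thumb piece at (718,98) and the weight at (258,136). Next I'll cast rays through these.

```bash
cat > h.py <<'E'
from cell import env
import cv2,numpy as np
def ray(m,u,v):
    d=np.array([(u-m['cx'])/m['fx'],(v-m['cy'])/m['fy']]); s=d.copy()
    for _ in range(20): s=d/(1+m['k1']*(s@s))
    R=np.array(m['R']); return -R.T@m['t'], R.T@np.r_[s,1]
def onz(m,u,v,z):
    c,d=ray(m,u,v); return c+d*(z-c[2])/d[2]
def tri(rs):
    A=0;b=0
    for c,d in rs:
        d=d/np.linalg.norm(d);P=np.eye(3)-np.outer(d,d);A=A+P;b=b+P@c
    x=np.linalg.solve(A,b); return x,[np.linalg.norm((np.eye(3)-np.outer(d,d)/(d@d))@(x-c))*1e3 for c,d in rs]
def proj(m,X):
    p=np.array(m['R'])@X+m['t'];s=p[:2]/p[2];s=s*(1+m['k1']*(s@s));return s*m['fx']+[m['cx'],m['cy']]
E
python3 - <<'E'
from h import *
S=env.camera_model("scene");T=env.camera_model("top")
np.set_printoptions(precision=4,suppress=True)
f={'weight':((310,93),(258,132),.213),'knob':((240,205),(475,112),.219),'disc':((238,293),(512,130),.2),'thumbtop':((165,425),(719,92),.214)}
for k,(a,b,z) in f.items():
    ua=(255+a[0]/4.6,210+a[1]/4.6);ub=(280+b[0]/5,190+b[1]/5)
    x,e=tri([ray(S,*ua),ray(T,*ub)]);print(k,x,e,onz(S,*ua,z),onz(T,*ub,z))
# lid outline points at rim z in top & scene; handle end edges
E
```

```text
weight [ 0.5217 -0.0076  0.2097] [np.float64(0.464376572940138), np.float64(0.46437657293996654)] [ 0.5223 -0.0112  0.213 ] [ 0.5185 -0.0066  0.213 ]
knob [ 0.4897 -0.1241  0.2233] [np.float64(3.271470662967963), np.float64(3.2714706629679657)] [ 0.4916 -0.1162  0.219 ] [ 0.4894 -0.1268  0.219 ]
disc [ 0.4928 -0.1541  0.1904] [np.float64(0.774171108410642), np.float64(0.774171108410507)] [ 0.4944 -0.1636  0.2   ] [ 0.4847 -0.15    0.2   ]
thumbtop [ 0.4671 -0.271   0.211 ] [np.float64(1.4325456109970298), np.float64(1.4325456109971004)] [ 0.4686 -0.2727  0.214 ] [ 0.4634 -0.2697  0.214 ]
```

```bash
python3 - <<'E'
from h import *
from scipy.spatial.transform import Rotation as Ro
o=env.get_obs();m=env.camera_model("wrist");R=Ro.from_euler('xyz',o['tool_rot'],degrees=True).as_matrix()
c=-m['R'].T@m['t'];print("cam in tool mm",R.T@(c-o['tool_pos'])*1e3,"axes in tool",(np.array(m['R'])@R).round(3),m['fx'])
# target TCP, yaw -12
d=np.array([.47,-.21,.36])-o['tool_pos'];print(R.T@d*1e3)
E
```

```text
cam in tool mm [  65.63572518    1.24869316 -161.74769678] axes in tool [[ 0.     1.    -0.001]
 [-0.97  -0.    -0.245]
 [-0.245  0.001  0.97 ]] 385.1524535656635
[ 367.10498335 -288.77990132 -137.97103357]
```

```bash
cat >> h.py <<'E'
from scipy.spatial.transform import Rotation as Ro
def plan(target,n,yaw=None):
    "n equal rows from the present pose to TCP target (m) and yaw (deg): prints dp rows (mm) and dr z"
    o=env.get_obs();R=Ro.from_euler('xyz',o['tool_rot'],degrees=True)
    G=Ro.from_euler('xyz',[180,0,o['tool_rot'][2] if yaw is None else yaw],degrees=True)
    w=(R.inv()*G).as_rotvec();d=(np.array(target)-o['tool_pos'])/n*1e3
    print("dr",(w/n).round(4))
    for k in range(n): print((R*Ro.from_rotvec(w*k/n)).inv().apply(d).round(1))
E
python3 -c "
from h import *
plan([.46,-.23,.36],10,78.3)"
```

```text
dr [-2.00e-04 -1.00e-04 -1.01e-01]
[ 35.1 -27.4 -13.8]
[ 37.7 -23.7 -13.8]
[ 39.8 -19.8 -13.8]
[ 41.6 -15.6 -13.8]
[ 43.  -11.4 -13.8]
[ 43.9  -7.  -13.8]
[ 44.4  -2.5 -13.8]
[ 44.4   2.  -13.8]
[ 44.    6.5 -13.8]
[ 43.1  10.9 -13.8]
```

Request:
step_arm([
  {"dp":[35,-27,-14],"dr":[0,0,-0.101],"fingers":1},
  {"dp":[38,-24,-14],"dr":[0,0,-0.101],"fingers":1},
  {"dp":[40,-20,-14],"dr":[0,0,-0.101],"fingers":1},
  {"dp":[42,-16,-14],"dr":[0,0,-0.101],"fingers":1},
  {"dp":[43,-11,-14],"dr":[0,0,-0.101],"fingers":1},
], squeeze=5)

```text
time_s: 0.72
tool_pos: [0.3446, -0.4175, 0.2926]
tool_rot: [-180.0, 0.0, 49.6]
force: [0.6, -0.5, 0.9]
grip_width: 0.0447
grasp_force: 0.0
```

Request:
step_arm([
  {"dp":[44,-7,-14],"dr":[0,0,-0.101],"fingers":1},
  {"dp":[44,-2.5,-14],"dr":[0,0,-0.101],"fingers":1},
  {"dp":[44,2,-14],"dr":[0,0,-0.101],"fingers":1},
  {"dp":[44,6.5,-14],"dr":[0,0,-0.101],"fingers":1},
  {"dp":[43,11,-14],"dr":[0,0,-0.101],"fingers":1},
])

```text
time_s: 1.35
tool_pos: [0.4608, -0.2291, 0.3627]
tool_rot: [-180.0, 0.0, 78.5]
force: [-0.3, -0.1, -0.6]
grip_width: 0.0016
grasp_force: 0.0
```

```bash
python3 - <<'E'
from h import *
import json
m=env.camera_model("wrist");cv2.imwrite("pics/w1.png",env.read_camera("wrist")[:,:,::-1])
o=env.get_obs();print(o['tool_pos'],o['tool_rot'],o['qpos'],o['time_s'],o['grip_width'])
m2=env.camera_model("wrist");print(m['t']-m2['t'])
json.dump({k:np.array(v).tolist() for k,v in m2.items()},open("w1.json","w"))
E
```

```text
[ 0.46501912 -0.22211618  0.36487821] [ 1.79761810e+02 -1.77231129e-01  7.92399045e+01] [ 49.05689899   1.02598298 -26.57154924  87.2478769    0.23706323
  91.6372842   11.73653183] 1.4 0.0011829954122777276
[ 0.00273583 -0.00225532 -0.00092009]
```

View pics/w1.png

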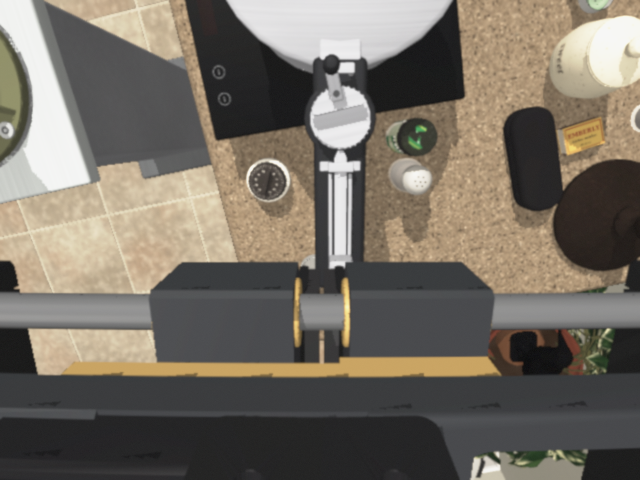

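The wrist view shows the disc at about (340,117) and the knob at (331,64), so the lever points to the pot and slightly towards the robot. The bar is at x≈341, with the guide strap at (341,167). The arm was still settling during that shot, so I'll take another, enlarged.

```bash
python3 - <<'E'
from h import *
import json
m=env.camera_model("wrist");im=env.read_camera("wrist")[:,:,::-1];cv2.imwrite("pics/w2.png",im)
o=env.get_obs();print(o['tool_pos'],o['tool_rot'],env.camera_model("wrist")['t']-m['t'],o['force'])
json.dump({k:np.array(v).tolist() for k,v in m.items()},open("w2.json","w"))
cv2.imwrite("pics/w2c.png",cv2.resize(im[30:290,290:400],None,fx=2.3*1,fy=2.3,interpolation=cv2.INTER_CUBIC))
cv2.imwrite("pics/w2c.png",cv2.resize(im[30:180,280:400],None,fx=4,fy=4,interpolation=cv2.INTER_CUBIC))
# bright disc
hsv=cv2.cvtColor(im,cv2.COLOR_BGR2HSV)
E
```

```text
[ 0.46374325 -0.22457434  0.36420072] [ 1.79807989e+02 -9.08236133e-02  7.89623331e+01] [ 0.00043696 -0.00063212 -0.00065329] [ 0.03408274 -0.55415834  0.64823066]
```

View pics/w2c.png

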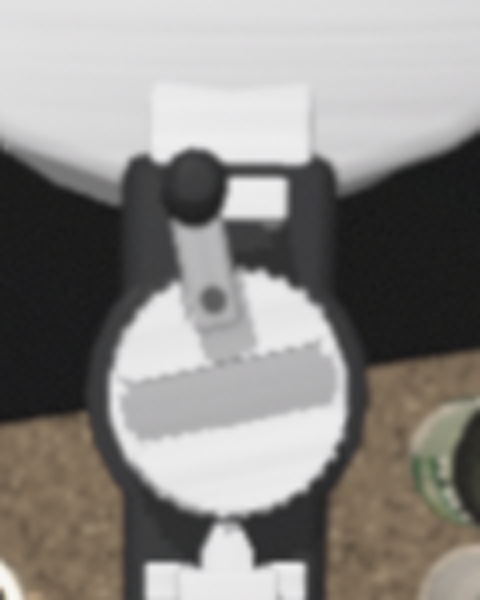

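The crop shows the disc centre at (228,392), the knob top at (195,187) and the slot tilted about 10°. The bar nose is at (228,525), just outside the disc.

```bash
cat >> h.py <<'E'
import json
def load(f): return {k:np.array(v) for k,v in json.load(open(f)).items()}
E
python3 - <<'E'
from h import *
m=load("w2.json");H=.185;np.set_printoptions(precision=4,suppress=True)
P=lambda u,v,h:onz(m,280+u/4,30+v/4,H+h)
disc=P(228,392,.015);knob=P(195,187,.043);nose=P(227,524,.006);kee=P(231,123,.015);strap=P(225,566,.015)
s1=P(120,412,.0125);s2=P(335,370,.0125)
for n in("disc","knob","nose","kee","strap"):print(n,eval(n))
ax=np.array([.203,.979]);
v=disc-nose
print("slot ang",np.degrees(np.arctan2(*(s2-s1)[1::-1])),"disc->knob",np.linalg.norm((knob-disc)[:2]),np.degrees(np.arctan2(*(knob-disc)[1::-1])))
print("axis angles nose-disc",np.degrees(np.arctan2(*v[1::-1])),np.linalg.norm(v[:2]),"kee-strap",np.degrees(np.arctan2(*(kee-strap)[1::-1])),np.linalg.norm((kee-strap)[:2]))
# handle side edges: dark handle between bright rails, rail lines in full image
im=cv2.imread("pics/w2.png");g=im.max(2)
for r in range(180,265,8):
    row=g[r,300:385];b=np.where(row>150)[0]+300; 
    if len(b): c=(b.min()+b.max())/2;print(r,b.min(),b.max(),onz(m,c,r,H+.008)[:2])
E
```

```text
disc [ 0.4918 -0.1538  0.2   ]
knob [ 0.491  -0.1173  0.228 ]
nose [ 0.4871 -0.1807  0.191 ]
kee [ 0.5016 -0.103   0.2   ]
strap [ 0.4849 -0.1886  0.2   ]
slot ang 0.03227965949991638 disc->knob 0.03646869459522851 91.25102381911587
axis angles nose-disc 80.16327410070562 0.027279158228472163 kee-strap 78.95481554659408 0.08719389676117846
180 318 354 [ 0.4836 -0.1964]
188 325 347 [ 0.4823 -0.2032]
196 300 347 [ 0.4704 -0.208 ]
204 300 346 [ 0.4686 -0.2149]
212 300 346 [ 0.4673 -0.2219]
220 300 346 [ 0.466 -0.229]
228 300 384 [ 0.4812 -0.2393]
236 300 384 [ 0.48   -0.2465]
244 300 384 [ 0.4787 -0.2539]
252 300 384 [ 0.4774 -0.2613]
260 300 345 [ 0.4586 -0.2654]
```

```bash
python3 -c "
from h import *
plan([.517,-.116,.29],8,0.6)"
```

```text
dr [ 0.0002 -0.0005  0.171 ]
[14.6  3.9  9.3]
[15.   1.4  9.3]
[15.1 -1.2  9.3]
[14.6 -3.7  9.3]
[13.8 -6.2  9.3]
[12.5 -8.4  9.3]
[ 10.9 -10.4   9.3]
[  9.  -12.2   9.3]
```

Request:
step_arm([
  {"dp":[14.5,4,9],"dr":[0,0,0.171],"fingers":1},
  {"dp":[15,1.5,9],"dr":[0,0,0.171],"fingers":1},
  {"dp":[15,-1,9],"dr":[0,0,0.171],"fingers":1},
  {"dp":[14.5,-3.5,9],"dr":[0,0,0.171],"fingers":1},
  {"dp":[14,-6,9],"dr":[0,0,0.171],"fingers":1},
])

```text
time_s: 2.08
tool_pos: [0.4947, -0.1638, 0.3167]
tool_rot: [-180.0, 0.1, 28.9]
force: [0.4, -0.3, 0.1]
grip_width: 0.0005
grasp_force: 0.0
```

Request:
step_arm([
  {"dp":[12.5,-8.5,9],"dr":[0,0,0.171],"fingers":1},
  {"dp":[11,-10.5,9],"dr":[0,0,0.171],"fingers":1},
  {"dp":[9,-12,9],"dr":[0,0,0.171],"fingers":1},
  {"dp":[0,0,15],"dr":[0,0,0],"fingers":1},
  {"dp":[0,0,10],"dr":[0,0,0],"fingers":1},
])

```text
time_s: 2.7
tool_pos: [0.5145, -0.1242, 0.264]
tool_rot: [180.0, 0.1, 0.0]
force: [0.0, -0.1, 0.2]
grip_width: 0.0006
grasp_force: 0.0
```

```bash
python3 - <<'E'
from h import *
m=env.camera_model("wrist");im=env.read_camera("wrist")[:,:,::-1];cv2.imwrite("pics/w3.png",im)
o=env.get_obs();print(o['tool_pos'],o['tool_rot'],o['qpos'],o['force'],o['time_s'])
json.dump({k:np.array(v).tolist() for k,v in m.items()},open("w3.json","w"))
E
```

```text
[ 0.5139702  -0.12420407  0.26288271] [-1.79974149e+02  2.02465724e-01 -2.54355001e-02] [ 40.62532632   4.38244396 -31.40435622  95.68066006   2.31896532
  80.78846393 -81.10950699] [-0.53335642  0.17948864 -0.64500689] 2.75
```

View pics/w3.png

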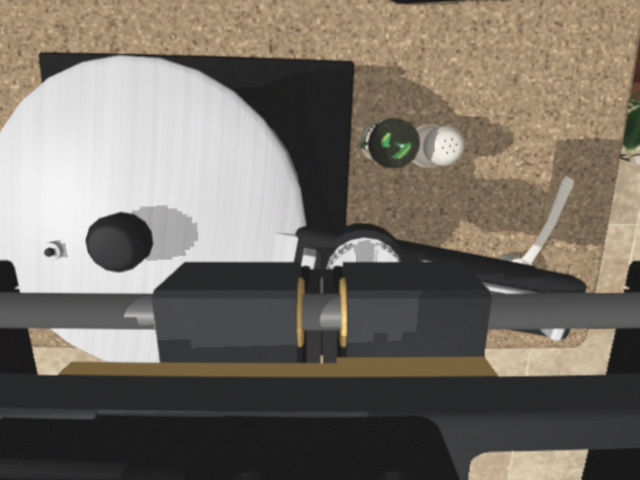

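Only the lid, bystanders and part of the disc at (360,255) are visible, and the hand hides the knob. The approach side is clear, so I'll descend beside the knob.

Request:
step_arm([
  {"dp":[2,-8,10],"dr":[0,0,0],"fingers":1},
  {"dp":[0,0,20],"dr":[0,0,0],"fingers":1},
  {"dp":[0,0,15],"dr":[0,0,0],"fingers":1},
  {"dp":[0,0,5],"dr":[0,0,0],"fingers":1},
  {"dp":[0,0,0],"dr":[0,0,0],"fingers":1},
])

```text
time_s: 3.38
tool_pos: [0.5175, -0.1152, 0.2155]
tool_rot: [-180.0, 0.0, -0.1]
force: [0.1, -1.2, -0.9]
grip_width: 0.0003
grasp_force: 0.0
```

Request:
step_arm([
  {"dp":[-4,0,2],"dr":[0,0,0],"fingers":1},
  {"dp":[-5.5,0,1],"dr":[0,0,0],"fingers":1},
  {"dp":[-5.4,-1.9,0],"dr":[0,0,-0.138],"fingers":1},
  {"dp":[-5.4,-1.9,0],"dr":[0,0,-0.138],"fingers":1},
  {"dp":[-5.4,-1.9,0],"dr":[0,0,-0.138],"fingers":1},
])

```text
time_s: 4.0
tool_pos: [0.4914, -0.1118, 0.213]
tool_rot: [179.9, -0.1, 23.9]
force: [1.7, 0.0, 0.3]
grip_width: 0.0005
grasp_force: 0.5
```

```bash
cat >> h.py <<'E'
def arc():
    o=env.get_obs();y=np.radians(o['tool_rot'][2]);r=o['tool_pos'][:2]-[.4918,-.1538]
    print("yaw",o['tool_rot'][2],"z",o['tool_pos'][2],"t",o['time_s'],"tangential,radial mm",(r@[np.cos(y),np.sin(y)]*1e3).round(1),(r@[-np.sin(y),np.cos(y)]*1e3).round(1),"F",o['force'].round(1))
E
python3 -c "
from h import *
arc();im=env.read_camera('top')[190:250,280:440,::-1];cv2.imwrite('pics/t1.png',cv2.resize(im,None,fx=5,fy=5,interpolation=cv2.INTER_CUBIC))"
```

```text
yaw 23.91326299860122 z 0.21299707100584997 t 4.0 tangential,radial mm 16.6 38.6 F [1.7 0.  0.3]
```

View pics/t1.png

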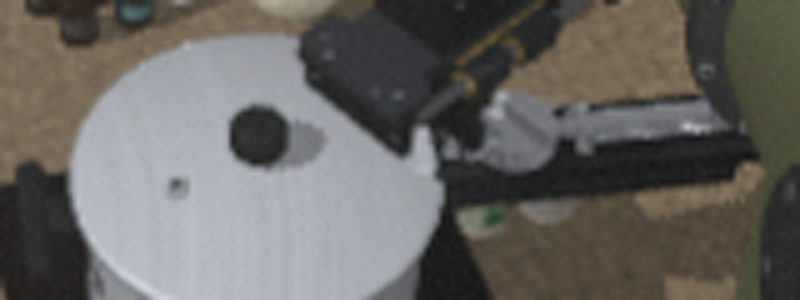

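The pot hasn't moved. The fingers are on the knob with about 1.7 N and the slot is turning, so I'll continue the arc.

Request:
step_arm([
  {"dp":[-5.4,-1.9,0],"dr":[0,0,-0.138],"fingers":1},
  {"dp":[-5.4,-1.9,0],"dr":[0,0,-0.138],"fingers":1},
  {"dp":[-5.4,-1.9,0],"dr":[0,0,-0.138],"fingers":1},
  {"dp":[-5.4,-1.9,0],"dr":[0,0,-0.138],"fingers":1},
  {"dp":[0,0,0],"dr":[0,0,0],"fingers":1},
])

```text
time_s: 4.68
tool_pos: [0.4694, -0.1183, 0.2129]
tool_rot: [180.0, 0.0, 55.1]
force: [-1.0, 1.0, -0.3]
grip_width: 0.0004
grasp_force: 0.0
```

```bash
python3 -c "
from h import *
arc()"
```

```text
yaw 55.073251664261846 z 0.21286379818864354 t 4.675 tangential,radial mm 16.3 38.7 F [-1.   1.  -0.3]
```

Request:
step_arm([
  {"dp":[-5.4,-1.9,0],"dr":[0,0,-0.138],"fingers":1},
  {"dp":[-5.4,-1.8,0],"dr":[0,0,-0.138],"fingers":1},
  {"dp":[-5.5,-1.5,0],"dr":[0,0,-0.138],"fingers":1},
  {"dp":[0,0,0],"dr":[0,0,0],"fingers":1},
  {"dp":[0,0,0],"dr":[0,0,0],"fingers":1},
])

```text
time_s: 5.3
tool_pos: [0.4577, -0.13, 0.2125]
tool_rot: [-180.0, 0.0, 78.8]
force: [0.1, 0.0, -0.6]
grip_width: 0.0004
grasp_force: 0.0
```

```bash
python3 -c "
from h import *
arc()"
```

```text
yaw 78.79097131766129 z 0.21254073931030393 t 5.3 tangential,radial mm 16.7 38.1 F [ 0.1  0.  -0.6]
```

Request:
step_arm([
  {"dp":[10,0,0],"dr":[0,0,0],"fingers":1},
  {"dp":[0,0,-30],"dr":[0,0,0],"fingers":1},
  {"dp":[0,0,-40],"dr":[0,0,0],"fingers":1},
  {"dp":[-45,10,-10],"dr":[0,0,0],"fingers":1},
  {"dp":[-50,10,0],"dr":[0,0,0],"fingers":1},
])

```text
time_s: 5.92
tool_pos: [0.4625, -0.2171, 0.2943]
tool_rot: [179.8, 0.1, 79.1]
force: [0.5, -0.9, -0.3]
grip_width: 0.0003
grasp_force: 0.0
```

Request:
step_arm([
  {"dp":[-50,10,0],"dr":[0,0,0],"fingers":1},
  {"dp":[-30,8,0],"dr":[0,0,0],"fingers":1},
  {"dp":[0,0,0],"dr":[0,0,0],"fingers":1},
  {"dp":[0,0,0],"dr":[0,0,0],"fingers":1},
  {"dp":[0,0,0],"dr":[0,0,0],"fingers":1},
])

```text
time_s: 6.55
tool_pos: [0.4641, -0.2976, 0.2928]
tool_rot: [180.0, -0.0, 79.1]
force: [0.1, -0.4, 0.5]
grip_width: 0.0005
grasp_force: 0.0
```

```bash
python3 - <<'E'
from h import *
m=env.camera_model("wrist");im=env.read_camera("wrist")[:,:,::-1];cv2.imwrite("pics/w4.png",im)
o=env.get_obs();print(o['tool_pos'],o['tool_rot'],o['force'],o['time_s'],env.camera_model("wrist")['t']-m['t'])
json.dump({k:np.array(v).tolist() for k,v in m.items()},open("w4.json","w"))
cv2.imwrite("pics/w4c.png",cv2.resize(im[60:280,240:440],None,fx=2.7,fy=2.7,interpolation=cv2.INTER_CUBIC))
print(proj(m,np.array([.4918,-.1538,.2])))
E
```

```text
[ 0.46398306 -0.29782979  0.2928974 ] [1.79975101e+02 1.14500900e-02 7.91163099e+01] [ 0.73054433  0.43281581 -0.05640733] 6.6 [-1.54006054e-06 -2.30806799e-04 -9.36718151e-05]
[321.50407751  -3.27204479]
```

View pics/w4c.png

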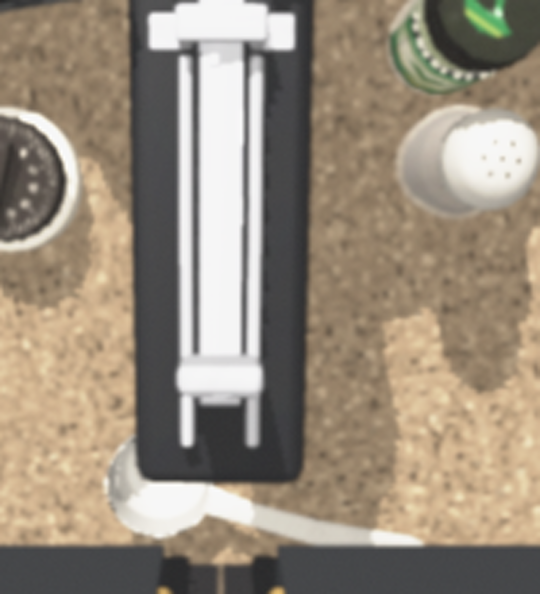

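The crop shows the thumb piece centred at (220,378), its outer edge at row about 392, the tail behind it, and clear space at the handle's end. I'll work out the approach and check the disc from the top camera.

```bash
python3 - <<'E'
from h import *
m=load("w4.json");o=env.get_obs()
P=lambda u,v,h:onz(m,240+u/2.7,60+v/2.7,.185+h)
f=P(220,391,.031);e=P(220,480,0.0);s=P(221,10,.015);ra=P(222,60,.007);rb=P(219,440,.007)
print("thumb outer top",f,"strap",s,"handle end",e,"rails dir",np.degrees(np.arctan2(*(ra-rb)[1::-1])))
R=Ro.from_euler('xyz',o['tool_rot'],degrees=True)
g=P(220,378,.031)
print("dp to face contact, tip 16 high",R.inv().apply(np.r_[f[:2],.201]-o['tool_pos'])*1e3-[9.5,0,0])
ca=f[:2]-[.4918,-.1538];print("disc-face",np.linalg.norm(ca),np.degrees(np.arctan2(-ca[1],-ca[0])))
im=env.read_camera('top')[190:250,280:440,::-1];cv2.imwrite('pics/t2.png',cv2.resize(im,None,fx=5,fy=5,interpolation=cv2.INTER_CUBIC))
E
```

```text
thumb outer top [ 0.46854109 -0.27480044  0.216     ] strap [ 0.48490156 -0.19088822  0.2       ] handle end [ 0.46300912 -0.30388789  0.185     ] rails dir 78.68343977194979
dp to face contact, tip 16 high [1.39941004e+01 8.77970791e-02 9.18927495e+01]
disc-face 0.1232155982363283 79.11922245272451
```

View pics/t2.png

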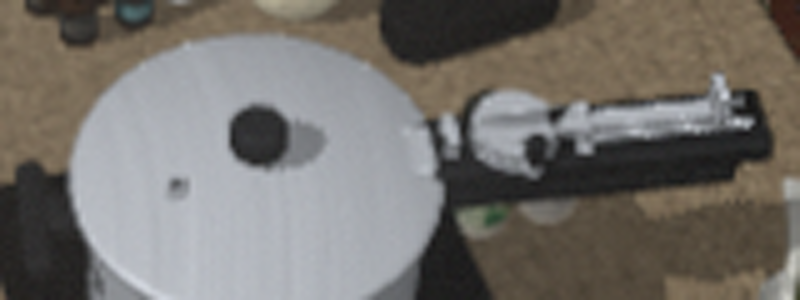

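The disc's knob is now at (540,148) in the crop, on the robot side. I'll compare that numerically with where it should be at q = pi.

```bash
python3 - <<'E'
from h import *
T=env.camera_model("top");d=np.array([.4918,-.1538,.2])
cr=lambda X:((proj(T,X)-[280,190])*5).round(1)
print("disc",cr(d))
for a in (150,158,168.8,178): print(a,cr(d+[.038*np.cos(np.radians(a)),.038*np.sin(np.radians(a)),.019]))
print("thumb top",cr(np.array([.4685,-.2748,.216])),"before knob at 91", cr(d+[0,.038,.019]))
g=cv2.imread("pics/t2.png").max(2)[120:185,505:570];ys,xs=np.where(g<70);print(np.median(xs)+505,np.median(ys)+120)
n,l,s,c=cv2.connectedComponentsWithStats((g[:60]<75).astype(np.uint8));print(s,c+[505,120])
E
```

```text
disc [513.1 119.6]
150 [509.1 147.7]
158 [518.5 148.7]
168.8 [531.1 148.4]
178 [541.5 146.8]
thumb top [723.6  81.4] before knob at 91 [455.4 113.5]
546.0 164.0
[[   0    0   65   59 2299]
 [  46    0    6    2    9]
 [   0   16   65   44 1592]] [[530.02957808 142.65985211]
 [553.33333333 120.33333333]
 [546.97361809 159.54271357]]
```

The top view is too coarse to judge the line, so I'll bring the wrist camera over the disc and measure the slot angle.

Request:
step_arm([
  {"dp":[20,0,-20],"dr":[0,0,0],"fingers":1},
  {"dp":[35,0,-30],"dr":[0,0,0],"fingers":1},
  {"dp":[20,0,-20],"dr":[0,0,0],"fingers":1},
  {"dp":[0,0,0],"dr":[0,0,0],"fingers":1},
  {"dp":[0,0,0],"dr":[0,0,0],"fingers":1},
])

```text
time_s: 7.28
tool_pos: [0.4774, -0.226, 0.3623]
tool_rot: [-180.0, 0.0, 79.0]
force: [0.0, -0.3, -0.7]
grip_width: 0.0006
grasp_force: 0.0
```

```bash
python3 - <<'E'
from h import *
m=env.camera_model("wrist");im=env.read_camera("wrist")[:,:,::-1];cv2.imwrite("pics/w5.png",im)
print(env.get_obs()['tool_pos'])
# rectify the disc top plane: 0.25mm/px, u across handle (tool y), v along axis
a=np.radians(78.8);ex=np.array([np.cos(a),np.sin(a),0]);ey=np.array([-np.sin(a),np.cos(a),0]);d=np.array([.4918,-.1538,.2])
N=224;g=np.zeros((N,N),np.uint8);G=np.array([proj(m,d+ex*(N/2-i)*.25e-3-ey*(j-N/2)*.25e-3) for i in range(N) for j in range(N)],np.float32).reshape(N,N,2)
r=cv2.remap(im,G,None,cv2.INTER_LINEAR).max(2)
for i in range(0,N,8): print(' '.join(f"{int(x):3d}" for x in r[i,::8]))
E
```

```text
[ 0.47707763 -0.22648076  0.36176519]
 28  28  27  31  52  61  64  64  65  63  57  49  50  60  62  60  57  54  54  50  52  64  64  59  47  31  27  26
 27  28  27  33  52  61  64  64  64  65  61  50  49  51  50  50  49  50  51  51  51  61  64  59  47  32  27  26
 27  27  27  32  51  61  63  65  65  68  66  66  86 111 123 103  85  75  63  52  51  59  64  58  46  31  28  26
 27  28  28  32  52  62  65  71  84 146 204 178 181 181 185 187 199 184 204 156 129  64  63  58  45  32  28  28
 27  27  28  33  58  68  69 162 209 231 227 219 216 222 231 231 231 210 235 237 231 137  96  63  52  32  27  26
 30  28  29  50  67  95 166 223 231 234 230 233 236 235 235 234 232 234 236 238 236 230 202  81  61  47  30  29
 28  27  42  64  75 156 230 230 231 233 235 236 236 235 234 233 232 227 236 238 236 232 232 195 108  59  44  28
 31  32  57  70 182 228 230 229 231 233 236 235 236 235 234 233 232 224 234 238 236 232 233 234 159  67  54  32
 29  42  62  87 219 234 230 229 231 233 236 223 235 234 234 233 232 222 235 238 236 232 233 236 229 155  61  43
 31  55  69 173 232 234 230 229 231 233 233 214 236 23
[... 1373 characters left out ...]
 231 229 223 178  70  44  96
126 125  78  50  81 181 226 227 228 231 232 206 197 228 232 232 230 229 223 234 235 232 226 169  66  47  62 118
126 129 109  58  49  65 176 223 229 231 232 211 187 230 232 232 229 229 226 234 235 227 183 115  46  55 122 125
137 124 118 109  51  48  82 135 218 230 233 209 183 225 232 232 230 231 227 232 210 157  69  47  42  98 132 124
137 133 125 111  48  48  47  58 117 150 205 185 180 211 231 232 230 229 223 178  89  67  48  45  38  95 117 109
127 131 121 108  51  58  51  49  49  52  78 109 125 166 213 212 177 143 106  69  48  47  49  45  38  91 123 119
127 125 122 107  54  59  54  48  48  49  48  49  54 139 187 157  73  62  62  58  49  48  48  45  38  98 126 125
```

The slot is within about 3° of the bar line, well inside the 0.15 rad capture. I'll go behind the thumb piece.

```bash
python3 -c "
from h import *
plan([.4647,-.2939,.201],1,78.8)"
```

```text
dr [-0.0014  0.0003  0.0021]
[-68.5   1.  160.8]
```

Request:
step_arm([
  {"dp":[-35,0,30],"dr":[0,0,0.002],"fingers":1},
  {"dp":[-35,1,40],"dr":[0,0,0],"fingers":1},
  {"dp":[0,0,40],"dr":[0,0,0],"fingers":1},
  {"dp":[0,0,35],"dr":[0,0,0],"fingers":1},
  {"dp":[0,0,10],"dr":[0,0,0],"fingers":1},
])

```text
time_s: 7.95
tool_pos: [0.4629, -0.2947, 0.2041]
tool_rot: [-179.7, -0.1, 78.8]
force: [-0.4, -0.5, -0.5]
grip_width: 0.0004
grasp_force: 0.0
```

Request:
step_arm([
  {"dp":[0,0,0],"dr":[0,0,0],"fingers":1},
  {"dp":[0,0,2],"dr":[0,0,0],"fingers":1},
  {"dp":[0,0,2],"dr":[0,0,0],"fingers":1},
  {"dp":[0,0,1],"dr":[0,0,0],"fingers":1},
  {"dp":[0,0,0],"dr":[0,0,0],"fingers":1},
])

```text
time_s: 8.57
tool_pos: [0.4654, -0.2946, 0.2028]
tool_rot: [180.0, 0.0, 78.9]
force: [0.1, 0.6, 0.5]
grip_width: 0.0004
grasp_force: 0.0
```

```bash
cat >> h.py <<'E'
def bar():
    o=env.get_obs();p=o['tool_pos'];a=np.radians(78.8);ex=np.array([np.cos(a),np.sin(a)]);r=p[:2]-[.4918,-.1538]
    print("face behind disc mm",-r@ex*1e3-9.5,"(home at 51)","lateral to +y",r@[-ex[1],ex[0]]*1e3,"z",p[2],"yaw",o['tool_rot'][2],"F axial",-o['force'][:2]@ex,o['force'].round(1),"t",o['time_s'])
E
python3 -c "
from h import *
bar()"
```

```text
face behind disc mm 133.78982043903704 (home at 51) lateral to +y -1.464731766304104 z 0.20276946555725373 yaw 78.88949155940095 F axial -0.6478837093978372 [0.1 0.6 0.5] t 8.575
```

Request:
step_arm([
  {"dp":[6,-1,0],"dr":[0,0,0],"fingers":1},
  {"dp":[6,0,0],"dr":[0,0,0],"fingers":1},
  {"dp":[5,0,0],"dr":[0,0,0],"fingers":1},
  {"dp":[4,0,0],"dr":[0,0,0],"fingers":1},
  {"dp":[4,0,0],"dr":[0,0,0],"fingers":1},
])

```text
time_s: 9.2
tool_pos: [0.4691, -0.2698, 0.2026]
tool_rot: [-180.0, 0.0, 78.9]
force: [-1.1, -1.7, -0.3]
grip_width: 0.0004
grasp_force: 0.8
```

```bash
python3 -c "
from h import *
bar()"
```

```text
face behind disc mm 108.74098066827791 (home at 51) lateral to +y -0.24488841687931445 z 0.20258349315940777 yaw 78.877762158441 F axial 1.8774787459532738 [-1.1 -1.7 -0.3] t 9.2
```

The axial force is 1.9 N, which is just sliding friction, and the nose is entering the disc. I'll keep going.

Request:
step_arm([
  {"dp":[5,0,0],"dr":[0,0,0],"fingers":1},
  {"dp":[5,0,0],"dr":[0,0,0],"fingers":1},
  {"dp":[5,0,0],"dr":[0,0,0],"fingers":1},
  {"dp":[5,0,0],"dr":[0,0,0],"fingers":1},
  {"dp":[5,0,0],"dr":[0,0,0],"fingers":1},
])

```text
time_s: 9.82
tool_pos: [0.474, -0.245, 0.2026]
tool_rot: [-180.0, 0.0, 78.9]
force: [-1.4, -1.1, 1.2]
grip_width: 0.0003
grasp_force: 0.8
```

Request:
step_arm([
  {"dp":[5,0,0],"dr":[0,0,0],"fingers":1},
  {"dp":[5,0,0],"dr":[0,0,0],"fingers":1},
  {"dp":[5,0,0],"dr":[0,0,0],"fingers":1},
  {"dp":[4,0,0],"dr":[0,0,0],"fingers":1},
  {"dp":[4,0,0],"dr":[0,0,0],"fingers":1},
])

```text
time_s: 10.45
tool_pos: [0.4785, -0.2226, 0.2025]
tool_rot: [-180.0, 0.0, 78.9]
force: [-1.1, -1.3, 0.4]
grip_width: 0.0005
grasp_force: 0.8
```

```bash
python3 -c "
from h import *
bar()"
```

```text
face behind disc mm 60.54272810275525 (home at 51) lateral to +y -0.2749772676241286 z 0.20254924465648563 yaw 78.88368105338907 F axial 1.506126666861573 [-1.1 -1.3  0.4] t 10.45
```

Request:
step_arm([
  {"dp":[2,0,0],"dr":[0,0,0],"fingers":1},
  {"dp":[2,0,0],"dr":[0,0,0],"fingers":1},
  {"dp":[1.5,0,0],"dr":[0,0,0],"fingers":1},
  {"dp":[1,0,0],"dr":[0,0,0],"fingers":1},
  {"dp":[0.5,0,0],"dr":[0,0,0],"fingers":1},
])

```text
time_s: 11.08
tool_pos: [0.4798, -0.2159, 0.2026]
tool_rot: [180.0, 0.0, 78.9]
force: [-1.8, -1.1, -0.0]
grip_width: 0.0006
grasp_force: 0.8
```

Request:
step_arm([
  {"dp":[0.5,0,0],"dr":[0,0,0],"fingers":1},
  {"dp":[0.2,0,0],"dr":[0,0,0],"fingers":1},
  {"dp":[0.2,0,0],"dr":[0,0,0],"fingers":1},
  {"dp":[0.2,0,0],"dr":[0,0,0],"fingers":1},
  {"dp":[0.2,0,0],"dr":[0,0,0],"fingers":1},
])

```text
time_s: 11.7
tool_pos: [0.48, -0.2147, 0.2025]
tool_rot: [180.0, 0.0, 78.9]
force: [-1.4, -1.6, 1.1]
grip_width: 0.0003
grasp_force: 0.8
```

Request:
step_arm([
  {"dp":[0.2,0,0],"dr":[0,0,0],"fingers":1},
  {"dp":[0.2,0,0],"dr":[0,0,0],"fingers":1},
  {"dp":[0.2,0,0],"dr":[0,0,0],"fingers":1},
  {"dp":[0.2,0,0],"dr":[0,0,0],"fingers":1},
  {"dp":[0.2,0,0],"dr":[0,0,0],"fingers":1},
])

```text
time_s: 12.32
tool_pos: [0.4801, -0.214, 0.2026]
tool_rot: [180.0, 0.0, 78.9]
force: [-0.9, -2.6, 0.7]
grip_width: 0.0004
grasp_force: 1.3
```

```bash
python3 -c "
from h import *
bar()"
```

```text
face behind disc mm 51.82964612801311 (home at 51) lateral to +y -0.2542112590558955 z 0.20256804128068245 yaw 78.87301881441498 F axial 2.6876283411330033 [-0.9 -2.6  0.7] t 12.325
```

Request:
step_arm([
  {"dp":[0.2,0,0],"dr":[0,0,0],"fingers":1},
  {"dp":[0.2,0,0],"dr":[0,0,0],"fingers":1},
  {"dp":[0.2,0,0],"dr":[0,0,0],"fingers":1},
  {"dp":[0,0,0],"dr":[0,0,0],"fingers":1},
  {"dp":[0,0,0],"dr":[0,0,0],"fingers":1},
])

```text
time_s: 12.95
tool_pos: [0.4801, -0.214, 0.2026]
tool_rot: [180.0, 0.1, 78.8]
force: [-1.1, -5.3, -0.6]
grip_width: 0.0008
grasp_force: 2.5
```

```bash
python3 -c "
from h import *
bar()"
```

```text
face behind disc mm 51.815041007315706 (home at 51) lateral to +y -0.2343731188778706 z 0.2026061265262858 yaw 78.84489025319962 F axial 5.421560692662823 [-1.1 -5.3 -0.6] t 12.95
```

This is the hard stop: the force rose to 5.4 N with no further motion. I'll back off, then lift clear.

Request:
step_arm([
  {"dp":[-5,0,0],"dr":[0,0,0],"fingers":1},
  {"dp":[-15,0,0],"dr":[0,0,0],"fingers":1},
  {"dp":[-5,0,-20],"dr":[0,0,0],"fingers":1},
  {"dp":[0,0,-40],"dr":[0,0,0],"fingers":1},
  {"dp":[0,0,-40],"dr":[0,0,0],"fingers":1},
])

```text
time_s: 13.58
tool_pos: [0.4754, -0.2379, 0.3034]
tool_rot: [-180.0, -0.1, 78.9]
force: [-0.4, 0.4, 0.4]
grip_width: 0.0008
grasp_force: 0.0
```

Request:
step_arm([
  {"dp":[0,0,-40],"dr":[0,0,0],"fingers":1},
  {"dp":[0,0,-20],"dr":[0,0,0],"fingers":1},
  {"dp":[0,0,0],"dr":[0,0,0],"fingers":1},
  {"dp":[0,0,0],"dr":[0,0,0],"fingers":1},
  {"dp":[0,0,0],"dr":[0,0,0],"fingers":1},
])

```text
time_s: 14.2
tool_pos: [0.475, -0.2375, 0.361]
tool_rot: [-179.9, -0.0, 78.9]
force: [-0.2, 0.4, 0.6]
grip_width: 0.0006
grasp_force: 0.0
```

```bash
python3 - <<'E'
from h import *
m=env.camera_model("wrist");im=env.read_camera("wrist")[:,:,::-1];cv2.imwrite("pics/w6.png",im)
print(env.get_obs()['tool_pos'])
# rectify a strip on the axis at 20 mm high: look for thumb piece next to the strap
a=np.radians(78.8);ex=np.array([np.cos(a),np.sin(a),0]);ey=np.array([-np.sin(a),np.cos(a),0]);d=np.array([.4918,-.1538,.185])
for s in range(20,100,2): print(-s,[int(im[tuple(np.round(proj(m,d-ex*s*1e-3+ey*l*1e-3+[0,0,h]))[::-1].astype(int))].max()) for h in(.031,.01) for l in(-14,-8,-4,0,4,8,14)])
E
```

```text
[ 0.4750811  -0.23748803  0.36129732]
-20 [150, 216, 232, 235, 224, 232, 123, 170, 216, 232, 235, 224, 232, 149]
-22 [48, 220, 232, 235, 216, 192, 48, 85, 221, 232, 235, 223, 224, 69]
-24 [47, 124, 230, 235, 215, 93, 48, 48, 124, 230, 235, 215, 93, 47]
-26 [49, 60, 230, 235, 208, 48, 47, 49, 56, 230, 235, 208, 48, 48]
-28 [49, 60, 230, 235, 207, 48, 57, 48, 60, 230, 235, 207, 48, 56]
-30 [49, 58, 230, 235, 208, 49, 63, 47, 60, 230, 235, 208, 48, 59]
-32 [49, 53, 230, 234, 208, 51, 63, 48, 55, 230, 234, 207, 50, 63]
-34 [105, 77, 230, 234, 210, 79, 106, 52, 55, 230, 234, 208, 51, 66]
-36 [229, 236, 238, 238, 237, 237, 229, 223, 228, 239, 240, 236, 227, 224]
-38 [229, 232, 232, 233, 233, 233, 228, 228, 234, 234, 234, 235, 234, 229]
-40 [230, 231, 231, 232, 232, 232, 232, 229, 232, 232, 232, 232, 233, 229]
-42 [116, 184, 192, 194, 191, 182, 119, 224, 230, 230, 230, 231, 231, 226]
-44 [60, 150, 175, 179, 174, 136, 61, 114, 184, 192, 194, 191, 184, 117]
-46 [60, 234, 235, 233, 235, 229, 61, 58, 187, 195, 195, 197, 191, 61]
-48 [57, 235, 234, 231, 234, 229, 60, 57, 234, 235, 233, 235, 233,
[... 954 characters left out ...]
57, 57, 56, 212, 58, 44, 203, 47, 49, 52, 214, 59]
-80 [57, 219, 57, 58, 58, 212, 59, 48, 205, 54, 56, 59, 214, 59]
-82 [57, 219, 58, 57, 53, 217, 59, 58, 206, 57, 57, 56, 214, 58]
-84 [58, 219, 58, 57, 58, 218, 59, 57, 206, 57, 58, 58, 214, 59]
-86 [57, 219, 57, 59, 56, 218, 59, 58, 206, 58, 57, 53, 216, 59]
-88 [58, 220, 57, 58, 54, 217, 57, 57, 207, 58, 57, 58, 217, 58]
-90 [57, 220, 59, 57, 53, 218, 58, 57, 207, 57, 59, 56, 216, 59]
-92 [58, 221, 57, 58, 57, 217, 59, 57, 212, 58, 57, 55, 216, 59]
-94 [55, 220, 57, 58, 54, 217, 58, 58, 214, 57, 56, 52, 216, 60]
-96 [56, 220, 56, 58, 54, 217, 58, 57, 214, 57, 57, 55, 216, 56]
-98 [55, 219, 57, 58, 56, 217, 57, 57, 214, 57, 57, 56, 217, 57]
```

The thumb piece lies right against the guide strap (44–51 mm behind the disc) with the tail just behind it, so the bar is home and the cooker hasn't shifted.

```bash
python3 -c "
from cell import env
print(env.sign_off())"
```

```text
the job is handed in; nothing more can be done
None
```

The lid is locked: I turned the disc into line and pushed the bar through it and the keeper to its hard stop, then backed the arm clear and handed the job in at about 14 s.

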